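Take the rolling pin out of its latched box

ROBOT

A 7-joint arm with a two-finger parallel gripper is mounted at the origin on a cart in front of the work surface, level with it; the furniture and walls round the work are solid. World frame = base frame: x ahead of the robot, y to its left, z up, the work surface at z = 0. Lengths are in m, angles in rad, forces in N, time in s.
With the tool pointing down it reaches from about 0.4 to 0.85 m from the base axis. Payload 4.5 kg.
Tool frame: the origin (TCP) lies between the finger pads; the fingertips stand 17 mm ahead of it and the grasp point (between the pads) lies 2 mm behind it; z points along the fingers, y is the line along which they close (so a half turn about z gives the same grasp; the last joint's range is limited). The gripper opens to 85 mm and grips with 20 to 120 N. Pads are 22 mm wide; open, the fingers measure 114 mm over their backs; the gripper's body (76 mm by 85 mm) begins 54 mm behind the grasp point. The pads swing forward as they close: fully open they stand 13 mm farther back than shut.
Start: joints at [-1.25, 0.689, -0.195, 1.565, 0.157, 0.902, -0.215], TCP at [0.177, 0.6, 0.248] pointing down, gripper open.
Joint ranges: [-3.01, 3.01], [-0.46, 2.08], [-1.47, 1.51], [0.13, 2.56], [-1, 4.14], [0.04, 2.09], [-2.66, 2.66]. Speed limits (rad/s): [2.57, 2.57, 3.14, 3.14, 3.14, 3.14, 3.14].

INTERFACE

Orientations are given as a unit quaternion [x, y, z, w].
In Python, from workcell import bot gives the robot as it stands.
- The arm moves only by the tool play_rows, never from a script. Its argument "rows" is a list of rows, each a list of 2 entries, a list of its own where there are three numbers: the shift along the tool's x, y, z in units of 30 mm (1.0 is 30 mm), then the turn about the tool's z in units of 6 degrees (1.0 is 6 degrees). In form: [[[tx, ty, tz], spin], ...]. A call has 1 to 12 rows; each row shifts and turns the commanded pose from where the row before left it, along the tool's axes as they then stand; what a row does not reach is not made up. A row lasts 1/12 s, in which the tool goes at most 41.7 mm and 7.16 degrees, less where a joint would pass 70% of its speed; a pose out of reach is approached as far as the arm can. A call is refused whole if a number of a shift passes 1 or a number of a turn 1, either way. A call with a gripper value outside its range is refused whole. "gripper" is the closure, from 0 (fully open) to 1 (shut), set as the call begins (left out, the last holds). The fingers move at their own pace and stop on an object; "grip_force" is the grip in N (left out, the last holds). Time passes only in rows, so rows that do not move let the fingers close. It gives the time, the measured TCP pose, the force, the opening and the grip force at its end, in the units of the state.
- bot.state(): the state, without advancing time (a new reading comes with each control period).
- bot.snapshot(name): name is "scene" or "top" or "wrist"; returns a dict with "color" (384x512x3 uint8, red, green, blue), "z_map" (384x512 float32, m along the optical axis (not along the pixel's ray), 0 where there is no reading), "mtx" (3x3 intrinsics, pixels), "xyz" and "attitude" of the camera in the world. Camera axes: x right, y down, z forward; pixel columns grow to the right and rows downward; lengths in m; the calibration is good to about 2 mm. A picture is of the moment at which its call begins.
- bot.hand_in(): hands the job in; it is judged then, once.
The state is a dict: "time": time; "qpos": joint angles; "qvel": joint speeds; "tau": joint torques, N m; "eef_pos": TCP position; "orientation": TCP orientation; "ft_force": force on the tool from outside, world axes, zero at the start; "torque": the same for the moment, N m; "opening": finger opening in m; "grip_force": force on a finger pad.
Only numpy, scipy, OpenCV 4.12 (cv2) and the standard library are available. Lean on these libraries where they do the work, as an engineer would, in place of code of your own. Each camera call takes 0.05 s, during which the arm holds its last target. There are 200 camera calls.

TASK

Turn the bar on the rolling-pin box from locked, across the mouth, to fully open along the near rim. Then take the rolling pin out through the mouth: it is longer than the opening, so tilt it, bring its free end up and out first and draw the other end out from under the half lid. Finish still gripping the pin, held still and level and well clear of the box, all of it at least 6 cm higher than the lid; do not put it down or let go, leave the bar open, and leave everything else where it is.

Things in the scene. Friction and masses are not known exactly. Their poses are not given: they have to be found in the camera images.
- pin_box: Fixed plywood box, 300 mm long (x), 182 mm wide (y), walls, rims and lid all 90 mm high. Origin: on the worktop under the cavity's middle; x runs roughly to the robot's left, y roughly towards the robot, z up. Cavity x -138 to 138, y -60 to 60, floor at z 8. End walls and far wall are 12 mm thick; the near rim is 50 mm broad (y 60 to 110).
- lid_edge (a point): Middle of the upper edge of the fixed half lid, at box x -35, y 0, z 90. The lid (8 mm thick, underside at z 82) covers the cavity from here to the right (box x -138 to -35); to the left the mouth is open, 173 mm long (x -35 to 138) and 120 mm wide.
- pin_rest (a point): Top of the left one of two U-shaped wooden rests that carry the pin, at box x 66, y 0, z 53.5; the other is at box x -22. Each is 12 mm thick along x, 44 mm wide, with horns up to z 62.5 on both sides of the pin; both stand in the open mouth.
- turn_bar (a joint): Flat steel bar, 16 mm wide, 152 mm from pivot to tip, at z 93 to 98, pivoted on the near rim at box x 112, y 85. 0 rad = locked: it points to box -y, across the mouth over the pin's left end. Grows clockwise seen from above to the stop at 1.45 rad = open: it lies along the near rim towards box -x. An over-centre spring (under 0.05 N m) snaps it to the nearer stop and keeps it there.
- turn_bar_grip (a point): Point on the pivot axis of the turn bar inside its wing grip, 118 mm above the worktop. The wing is 12 mm thick, 44 mm long in line with the bar (along box y when locked) and 30 mm tall, from 100 to 130 mm above the worktop; beneath it is a 38 mm disc whose top is at 100 mm.
- rolling_pin: Loose plain wooden rolling pin, 250 mm long, 25 mm thick over the middle 160 mm, tapering to 18 mm at the ends; about 150 g. Origin: its middle, on its axis; x along its length. Starts level on the rests, axis 66 mm above the worktop, along box x (its +x end to box +x), middle within 5 mm of box x 0, -x end under the half lid. Free to grip from above between the rests (box x -16 to 60).
- pin_open_end (a point): Centre of the pin's +x end face (the end in the open mouth).
- pin_deep_end (a point): Centre of the pin's -x end face (the end that starts under the half lid).
- teaspoon: Bystander: teaspoon, 132x26x9 mm, lying on the cavity floor of the box beside the rests, towards the near rim.
- peeler: Bystander: vegetable peeler, 170x25x18 mm, lying on the cavity floor beside the rests, towards the far wall.
- salt_shaker: Bystander on the worktop: salt shaker with grey top, 44 mm wide, 90 mm tall; origin under its middle.
- espresso_cup: Bystander on the worktop: small striped espresso cup, 65 mm wide and 88 mm over its handle, 50 mm tall; origin under its middle.
- lemon: Bystander on the worktop: lemon, about 78x55x56 mm; origin under its middle.
- jam_jar: Bystander on the worktop: jam jar, 65 mm wide, 103 mm tall; origin under its middle.
- tin_tomato: Bystander on the worktop: low food tin, 75 mm wide, 58 mm tall; origin under its middle.
- garlic: Bystander on the worktop: garlic bulb, about 53 mm; origin under its middle.

How it is judged:
By the outcome, as a careful person would: the job done as asked, in the order asked, and still so for the second after the job is handed in, while the arm keeps its last pose, push and grip.
It also fails if it takes over 48 s, if anything falls off the work surface, if the arm or the gripper's body presses on something with over 40 N, if the wrist force passes 120 N, or if a joint passes its speed limit or range.

## Working session

There is one attempt and no reset: what is moved stays moved. The work goes in short steps, Python scripts to look and compute and a tool call to move; the robot and the scene stay as the last step left them, time stands still between calls to the robot, and variables do not carry over. Pictures are saved under pics/ and viewed, at most 10 in all, crops included, and the job is handed in when it is done.

Besides the shell and the picture viewer there is one more tool, called after "Call:" by a JSON object that holds its "name" and its "arguments", one argument or row to a line. play_rows: Moves the arm, as the interface text tells. Its arguments: {"type":"object","properties":{"rows":{"type":"array","items":{"type":"array"}},"gripper":{"type":"number"},"grip_force":{"type":"number"}},"required":["rows"]}

```bash
mkdir -p pics
cat > h.py <<'E'
import numpy as np, cv2
from workcell import bot
from scipy.spatial.transform import Rotation as R
def snap(n):
    s=bot.snapshot(n); a=np.array(s['attitude'])
    s['R']=R.from_quat(a).as_matrix() if a.size==4 else a
    z=s['z_map']; v,u=np.mgrid[:z.shape[0],:z.shape[1]]; K=np.array(s['mtx'])
    c=np.stack([(u-K[0,2])/K[0,0]*z,(v-K[1,2])/K[1,1]*z,z],-1)
    s['P']=c@s['R'].T+np.array(s['xyz']); s['P'][z==0]=np.nan
    return s
E
python3 - <<'E'
from h import *
st=bot.state(); print({k:np.round(v,3) for k,v in st.items()})
t=snap('top'); s=snap('scene')
np.save('top.npy',t['P'])
print(t['xyz'],t['R'].round(2).tolist(),s['xyz'])
im=np.vstack([t['color'][...,::-1]]); cv2.imwrite('pics/top.png',cv2.resize(im,(800,600)))
cv2.imwrite('pics/scene.png',s['color'][...,::-1])
P=t['P']
for v in range(0,384,48): print([tuple(np.round(P[v,u],2)) for u in range(0,512,100)])
E
```

```text
{'time': np.float64(0.0), 'qpos': array([-1.25 ,  0.69 , -0.195,  1.566,  0.157,  0.902, -0.215]), 'qvel': array([ 0.001,  0.001, -0.001, -0.   , -0.   , -0.   , -0.001]), 'tau': array([-0.0000e+00, -5.3960e+01, -1.2670e+00, -1.5854e+01,  9.0000e-03,
        9.0000e-03,  0.0000e+00]), 'eef_pos': array([0.177, 0.599, 0.247]), 'orientation': array([ 0.143,  0.99 , -0.001, -0.   ]), 'ft_force': array([-0.397, -0.177,  0.165]), 'torque': array([ 0.013, -0.039,  0.059]), 'grip_force': np.float64(0.0), 'opening': np.float64(0.085)}
[0.38447723 0.15098416 1.27947673] [[-0.02, -0.99, 0.15], [-1.0, 0.02, 0.01], [-0.01, -0.15, -0.99]] [-0.24424053  0.98012487  1.04850539]
[(np.float64(0.6), np.float64(0.37), np.float64(0.99)), (np.float64(0.6), np.float64(0.28), np.float64(0.98)), (np.float64(0.6), np.float64(0.2), np.float64(0.98)), (np.float64(0.6), np.float64(0.11), np.float64(0.98)), (np.float64(0.6), np.float64(0.02), np.float64(0.97)), (np.float64(0.6), np.float64(-0.06), np.float64(0.97))]
[(np.float64(0.6), np.float64(0.42), np.float64(0.91)), (np.float64(0.6), np.float64(0.32), np.flo
[... 1554 characters left out ...]
loat64(0.45))]
[(np.float64(0.29), np.float64(1.01), np.float64(0.01)), (np.float64(0.25), np.float64(0.84), np.float64(-0.37)), (np.float64(0.19), np.float64(0.5), np.float64(-0.92)), (np.float64(0.18), np.float64(-0.06), np.float64(-0.91)), (np.float64(0.17), np.float64(-0.61), np.float64(-0.91)), (np.float64(0.16), np.float64(-1.17), np.float64(-0.91))]
[(np.float64(0.13), np.float64(1.0), np.float64(0.01)), (np.float64(0.08), np.float64(0.78), np.float64(-0.25)), (np.float64(-0.07), np.float64(0.5), np.float64(-0.92)), (np.float64(0.12), np.float64(0.03), np.float64(0.0)), (np.float64(-0.09), np.float64(-0.59), np.float64(-0.91)), (np.float64(-0.1), np.float64(-1.14), np.float64(-0.91))]
```

View pics/top.png

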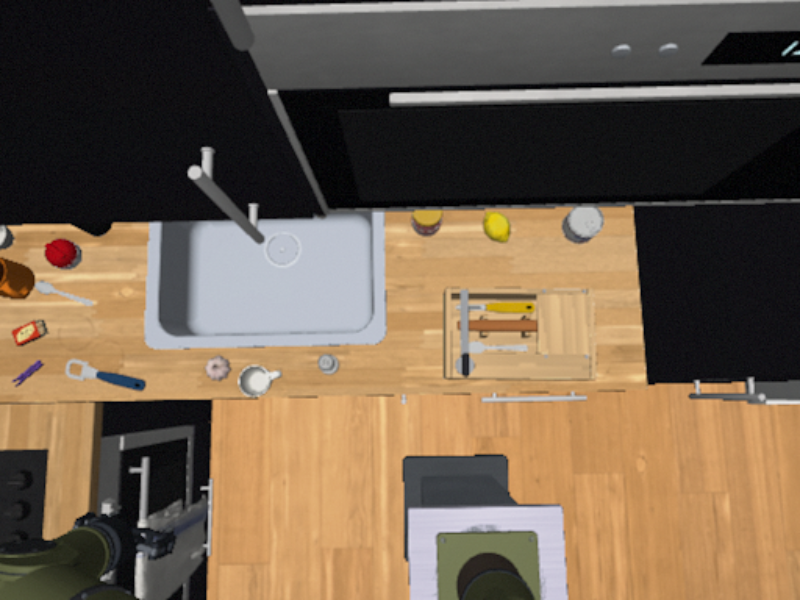

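View pics/scene.png

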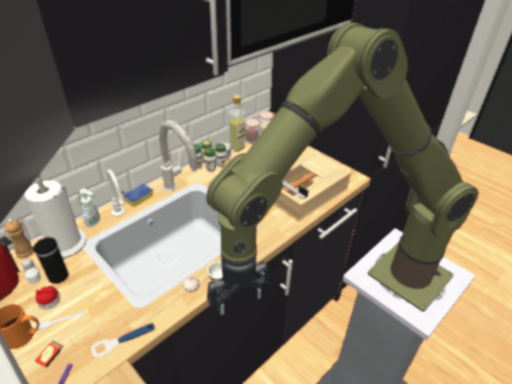

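Top view: box at (445–593, 290–380) of the 800x600 picture, bar across the mouth at (464, 290–375), lid on the right. Robot base below, box just ahead of it. Fitting the box next.

Run:
```python
from h import *
P=np.load('top.npy'); x,y,z=P[...,0],P[...,1],P[...,2]
m=(z>.082)&(z<.0945)&(x>.3)&(x<.6)&(y>-.25)&(y<.3)
m=cv2.morphologyEx(m.astype(np.uint8),cv2.MORPH_OPEN,np.ones((2,2)))
n,l,s,c=cv2.connectedComponentsWithStats(m); print(s)
k=1+np.argmax(s[1:,4]); q=P[(l==k)]
r=cv2.minAreaRect(q[:,:2].astype(np.float32)); print(r, cv2.boxPoints(r))
w=P[(z>.12)&(z<.14)&(x>.25)&(x<.6)&(y>-.25)&(y<.3)]; print('wing',len(w),w.mean(0) if len(w) else 0)
w=P[(z>.0945)&(z<.14)&(x>.25)&(x<.6)&(y>-.25)&(y<.3)]; print('bar+wing',len(w)); print(cv2.minAreaRect(w[:,:2].astype(np.float32)))
w=P[(z>.065)&(z<.08)&(x>.25)&(x<.6)&(y>-.05)&(y<.12)]; print('pin',len(w),cv2.minAreaRect(w[:,:2].astype(np.float32)))
```

```text
[[     0      0    512    384 193313]
 [   285    186     98     58   3291]
 [   297    186      2      2      4]]
((0.44477856159210205, -0.1154920905828476), (0.15675689280033112, 0.375355064868927), 24.251605987548828) [[ 0.29622948  0.0234295 ]
 [ 0.4504045  -0.31880072]
 [ 0.59332764 -0.2544137 ]
 [ 0.43915263  0.08781654]]
wing 56 [0.43668797 0.0429498  0.12843156]
bar+wing 333
((0.5000503659248352, -0.06448020040988922), (0.28303831815719604, 0.17476224899291992), 88.80368041992188)
pin 227 ((0.49646055698394775, 0.015047736465930939), (0.1274079978466034, 0.17106789350509644), 88.0638656616211)
```

Call:
{"name": "play_rows", "arguments": {
  "rows": [
    [[-0.67, -0.78, -0.05], 0],
    [[-0.67, -0.78, -0.05], 0],
    [[-0.67, -0.78, -0.05], 0],
    [[-0.67, -0.78, -0.05], 0],
    [[-0.67, -0.78, -0.05], 0],
    [[-0.67, -0.78, -0.05], 0],
    [[-0.67, -0.78, -0.05], 0],
    [[-0.67, -0.78, -0.05], 0],
    [[-0.67, -0.78, -0.05], 0],
    [[-0.67, -0.78, -0.05], 0]
  ]
}}

```text
time: 0.93
eef_pos: [0.3037, 0.3166, 0.2632]
orientation: [0.143, 0.99, -0.0, -0.0]
ft_force: [0.5, -0.3, 0.6]
opening: 0.0853
grip_force: 0.0
```

Call:
{"name": "play_rows", "arguments": {
  "rows": [
    [[-0.67, -0.78, -0.05], 0],
    [[-0.67, -0.78, -0.05], 0],
    [[-0.67, -0.78, -0.05], 0],
    [[-0.67, -0.78, -0.05], 0],
    [[-0.67, -0.78, -0.05], 0],
    [[-0.67, -0.78, -0.05], 0],
    [[-0.67, -0.78, -0.05], 0],
    [[-0.67, -0.78, -0.05], 0],
    [[-0.67, -0.78, -0.05], 0],
    [[-0.67, -0.78, -0.05], 0],
    [[0, 0, 0], 0],
    [[0, 0, 0], 0]
  ]
}}

```text
time: 1.93
eef_pos: [0.4303, 0.0352, 0.278]
orientation: [0.145, 0.989, -0.0, -0.0]
ft_force: [0.5, 0.4, -0.5]
opening: 0.0852
grip_force: 0.0
```

Run:
```python
from h import *
st=bot.state(); print(st['time'],np.round(st['qpos'],3),np.round(st['eef_pos'],4),np.round(st['orientation'],3))
w=snap('wrist'); np.save('w1.npy',w['P']); cv2.imwrite('pics/w1.png',w['color'][...,::-1])
print(w['xyz'],w['R'].round(2).tolist())
P=w['P'];z=P[...,2]
q=P[(z>.122)&(z<.136)&(abs(P[...,0]-.437)<.05)&(abs(P[...,1]-.043)<.05)]; print('wing',len(q),cv2.minAreaRect(q[:,:2].astype(np.float32)) if len(q) else 0)
```

```text
1.9333 [-0.01   0.403 -0.255  2.075  0.158  0.681  0.911] [0.4303 0.0352 0.278 ] [ 0.145  0.989 -0.    -0.   ]
[0.35336092 0.05810802 0.40507889] [[0.29, 0.91, 0.3], [0.96, -0.27, -0.09], [-0.0, 0.32, -0.95]]
wing 551 ((0.43932390213012695, 0.04029717296361923), (0.011996218003332615, 0.043704111129045486), 88.22001647949219)
```

View pics/w1.png

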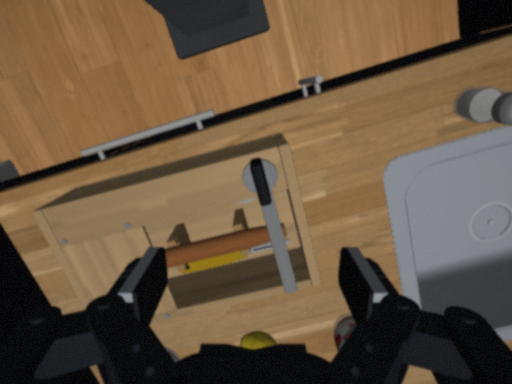

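Call:
{"name": "play_rows", "arguments": {
  "rows": [
    [[0, 0, 0], -0.83],
    [[0, 0, 0], -0.83],
    [[0, 0, 0], -0.82],
    [[-0.29, 0.18, 0.5], 0],
    [[0, 0, 0.9], 0],
    [[0, 0, 0.9], 0],
    [[0, 0, 0.9], 0],
    [[0, 0, 0.9], 0],
    [[0, 0, 0.7], 0],
    [[0, 0, 0.4], 0],
    [[0, 0, 0], 0],
    [[0, 0, 0], 0]
  ],
  "gripper": 0.4
}}

```text
time: 2.98
eef_pos: [0.4381, 0.0435, 0.122]
orientation: [0.012, 1.0, 0.0, -0.001]
ft_force: [-0.2, 0.0, -0.6]
opening: 0.0513
grip_force: 0.0
```

Call:
{"name": "play_rows", "arguments": {
  "rows": [
    [[0, 0, 0], 0],
    [[0, 0, 0], 0],
    [[0, 0, 0], 0],
    [[0, 0, 0], 0],
    [[0, 0, 0], 0],
    [[0, 0, 0], 0],
    [[0, 0, 0], 0],
    [[0, 0, 0], 0]
  ],
  "gripper": 1,
  "grip_force": 40
}}

```text
time: 3.65
eef_pos: [0.4393, 0.0409, 0.1233]
orientation: [0.014, 1.0, -0.001, 0.001]
ft_force: [0.9, -3.2, 5.6]
opening: 0.0109
grip_force: 41.8
```

Call:
{"name": "play_rows", "arguments": {
  "rows": [
    [[0, 0, 0], 0.5],
    [[0, 0, 0], 0.9],
    [[0, 0, 0], 0.9],
    [[0, 0, 0], 0.9],
    [[0, 0, 0], 0.9],
    [[0, 0, 0], 0.9],
    [[0, 0, 0], 0.9],
    [[0, 0, 0], 0.9]
  ]
}}

```text
time: 4.32
eef_pos: [0.4391, 0.0403, 0.1233]
orientation: [0.365, 0.931, -0.0, 0.001]
ft_force: [-0.4, -5.1, 5.0]
opening: 0.011
grip_force: 41.8
```

Call:
{"name": "play_rows", "arguments": {
  "rows": [
    [[0, 0, 0], 0.9],
    [[0, 0, 0], 0.9],
    [[0, 0, 0], 0.9],
    [[0, 0, 0], 0.9],
    [[0, 0, 0], 0.9],
    [[0, 0, 0], 0.9],
    [[0, 0, 0], 0.9],
    [[0, 0, 0], 0.7],
    [[0, 0, 0], 0.2],
    [[0, 0, 0], 0],
    [[0, 0, 0], 0]
  ]
}}

```text
time: 5.23
eef_pos: [0.4385, 0.04, 0.1233]
orientation: [0.679, 0.734, -0.0, 0.001]
ft_force: [-2.0, -5.8, 7.7]
opening: 0.0115
grip_force: 43.0
```

Run:
```python
from h import *
st=bot.state(); print(st['time'],np.round(st['qpos'],3),np.round(st['eef_pos'],4),np.round(st['orientation'],3),np.round(st['torque'],2),R.from_quat(st['orientation']).as_matrix().round(3).tolist())
```

```text
5.2333 [-0.258  0.708  0.097  2.227 -0.289  0.217  0.176] [0.4385 0.04   0.1233] [ 0.679  0.734 -0.     0.001] [-1.33  0.32  0.62] [[-0.077, 0.997, 0.001], [0.997, 0.077, -0.002], [-0.002, 0.0, -1.0]]
```

Call:
{"name": "play_rows", "arguments": {
  "rows": [
    [[0, 0, 0], 0],
    [[0, 0, 0], 0],
    [[0, 0, 0], 0],
    [[0, 0, 0], 0],
    [[0, 0, -0.5], 0],
    [[0, 0, -0.9], 0],
    [[0, 0, -0.9], 0],
    [[0, 0, -0.9], 0],
    [[0, 0, -0.9], 0],
    [[0, 0, -0.7], 0]
  ],
  "gripper": 0.4
}}

```text
time: 6.07
eef_pos: [0.439, 0.0423, 0.2682]
orientation: [0.679, 0.734, 0.001, 0.0]
ft_force: [0.8, 0.3, -1.2]
opening: 0.0513
grip_force: 0.0
```

Call:
{"name": "play_rows", "arguments": {
  "rows": [
    [[-0.8, 0.63, 0], 0],
    [[-0.8, 0.63, 0], 0],
    [[-0.8, 0.63, 0], 0],
    [[-0.8, 0.63, 0], 0],
    [[0, 0, 0], 0.5],
    [[0, 0, 0], 0.5],
    [[0, 0, 0], 0],
    [[0, 0, 0], 0],
    [[0, 0, 0], 0]
  ]
}}

```text
time: 6.82
eef_pos: [0.5214, -0.0472, 0.2662]
orientation: [0.716, 0.698, -0.0, -0.0]
ft_force: [-0.5, -0.4, -0.1]
opening: 0.0511
grip_force: 0.0
```

Run:
```python
from h import *
st=bot.state(); print(st['time'],np.round(st['qpos'],3),np.round(st['eef_pos'],4),R.from_quat(st['orientation']).as_matrix().round(3).tolist())
w=snap('wrist'); cv2.imwrite('pics/w2.png',w['color'][...,::-1])
P=w['P'];z=P[...,2]
O=np.array([.5208,-.0742]); A=np.array([[.031,.9995],[-.9995,.031]])
B=(P[...,:2]-O)@A.T
np.save('b2.npy',np.dstack([B,z]))
m=(z>.07)&(z<.083)&(abs(B[...,1])<.03)&(B[...,0]>-.03)&(B[...,0]<.14)
q=B[m]; print('pin',len(q),q.min(0),q.max(0),np.polyfit(q[:,0],q[:,1],1))
t=(z>.076)&m; print('ridge',np.polyfit(B[t][:,0],B[t][:,1],1),np.percentile(z[m],95))
m=(z>.086)&(z<.0945)&(abs(B[...,1])<.04)&(B[...,0]<.02)&(B[...,0]>-.16); print('lid edge x',np.percentile(B[m][:,0],[90,99,99.8]),z[m].mean())
m=(z>.0945)&(z<.105)&(B[...,1]>.04)&(B[...,1]<.13); q=B[m]; print('bar',len(q),cv2.minAreaRect((q*1000).astype(np.float32)))
m=(z>.086)&(z<.0945)&(B[...,0]<.2)&(B[...,0]>.11)&(abs(B[...,1])<.05); print('left wall',np.percentile(B[m][:,0],[1,50,99]) if m.any() else 0)
m=(z>.086)&(z<.0945)&(B[...,1]<-.04)&(B[...,1]>-.1)&(B[...,0]>.0)&(B[...,0]<.12); print('far wall',np.percentile(B[m][:,1],[1,50,99]) if m.any() else 0)
```

```text
6.8167 [-0.178  0.547  0.289  1.863 -0.216  0.762  0.203] [ 0.5214 -0.0472  0.2662] [[0.025, 1.0, -0.0], [1.0, -0.025, 0.0], [0.0, -0.0, -1.0]]
pin 3115 [-0.02994806 -0.02893735] [0.13817982 0.02994212] [0.00077872 0.0018045 ]
ridge [0.00037752 0.00186815] 0.08017602909005084
lid edge x [-0.04275664 -0.03506921 -0.03465714] 0.09135249588456569
bar 2539 ((45.61470413208008, 81.0936508178711), (169.51431274414062, 36.985084533691406), 2.792902708053589)
left wall [0.13789139 0.14376586 0.14993124]
far wall [-0.07204925 -0.06550337 -0.06013298]
```

View pics/w2.png

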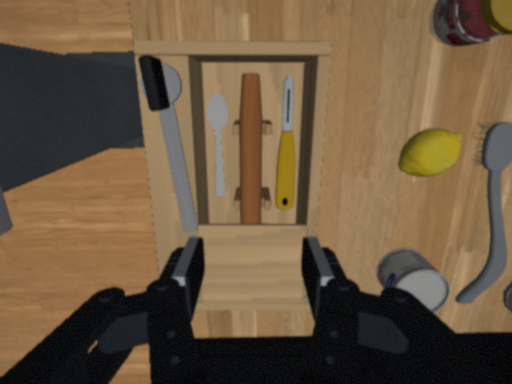

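Call:
{"name": "play_rows", "arguments": {
  "rows": [
    [[0, -0.06, 0.5], 0],
    [[0, 0, 0.9], 0],
    [[0, 0, 0.9], 0],
    [[0, 0, 0.9], 0],
    [[0, 0, 0.9], 0],
    [[0, 0, 0.9], 0],
    [[0, 0, 0.9], 0],
    [[0, 0, 0.6], 0],
    [[0, 0, 0.24], 0],
    [[0, 0, 0], 0],
    [[0, 0, 0], 0]
  ]
}}

```text
time: 7.78
eef_pos: [0.5202, -0.0477, 0.0645]
orientation: [0.716, 0.698, 0.0, 0.0]
ft_force: [0.1, 0.6, 0.4]
opening: 0.0514
grip_force: 0.0
```

Call:
{"name": "play_rows", "arguments": {
  "rows": [
    [[0, 0, 0], 0],
    [[0, 0, 0], 0],
    [[0, 0, 0], 0],
    [[0, 0, 0], 0],
    [[0, 0, 0], 0],
    [[0, 0, 0], 0],
    [[0, 0, 0], 0]
  ],
  "gripper": 1,
  "grip_force": 25
}}

```text
time: 8.37
eef_pos: [0.5206, -0.0477, 0.0653]
orientation: [0.717, 0.697, 0.001, 0.001]
ft_force: [-0.9, 0.7, 6.5]
opening: 0.0238
grip_force: 25.4
```

Call:
{"name": "play_rows", "arguments": {
  "rows": [
    [[0, 0, -0.1], 0],
    [[0, 0, -0.1], 0],
    [[0, 0, -0.1], 0],
    [[0, 0, -0.1], 0],
    [[0, 0, 0], 0]
  ]
}}

```text
time: 8.78
eef_pos: [0.5196, -0.0471, 0.0763]
orientation: [0.716, 0.698, 0.0, -0.001]
ft_force: [-0.1, 1.7, -4.8]
opening: 0.0242
grip_force: 24.9
```

```bash
cat > pin.py <<'E'
from h import *
import sys
st=bot.state(); print(st['time'],np.round(st['eef_pos'],4),np.round(st['ft_force'],1),st['opening'],st['grip_force'])
w=snap('wrist')
if len(sys.argv)>1: cv2.imwrite('pics/%s.png'%sys.argv[1],w['color'][...,::-1])
O=np.array([.5208,-.0742]); A=np.array([[.031,.9995],[-.9995,.031]])
def fit(s,lab):
    P=s['P'];B=np.dstack([(P[...,:2]-O)@A.T,P[...,2]])
    h=cv2.cvtColor(s['color'],cv2.COLOR_RGB2HSV)
    m=(h[...,0]<12)&(h[...,1]>130)&(h[...,2]>50)&(abs(B[...,1])<.05)&(B[...,0]>-.15)&(B[...,0]<.35)&(B[...,2]>.02)
    m=cv2.morphologyEx(m.astype(np.uint8),cv2.MORPH_OPEN,np.ones((3,3)))>0
    q=B[m]
    if len(q)<20: print(lab,'few',len(q)); return
    xs=np.linspace(*np.percentile(q[:,0],[.5,99.5]),8); rows=[]
    for a,b in zip(xs[:-1],xs[1:]):
        k=q[(q[:,0]>=a)&(q[:,0]<=b)]
        if len(k)>3: rows.append((round((a+b)/2,3),round(np.median(k[:,1]),4),round(np.percentile(k[:,2],90),4),len(k)))
    print(lab,'x range',xs[[0,-1]].round(3)); [print('  ',*r) for r in rows]
    r=np.array(rows); print('  tilt deg',np.degrees(np.arctan(np.polyfit(r[:,0],r[:,2],1)[0])).round(1))
fit(w,'wrist'); fit(snap('top'),'top')
E
python3 pin.py
```

```text
8.7833 [ 0.5196 -0.0471  0.0763] [-0.1  1.7 -4.8] 0.024159974224898257 24.85626528505236
wrist few 0
top few 0
```

Call:
{"name": "play_rows", "arguments": {
  "rows": [
    [[0, 0, -0.1], 0],
    [[0, 0, -0.1], 0],
    [[0, 0, -0.1], 0],
    [[0, 0, -0.1], 0],
    [[0, 0, 0], 0]
  ]
}}

```text
time: 9.3
eef_pos: [0.5199, -0.048, 0.0887]
orientation: [0.717, 0.697, 0.0, 0.0]
ft_force: [-0.6, 0.4, -3.9]
opening: 0.024
grip_force: 25.1
```

```bash
python3 pin.py w3
python3 - <<'E'
import cv2
i=cv2.imread('pics/w2.png'); print(i[150,250,::-1],cv2.cvtColor(i,cv2.COLOR_BGR2HSV)[150,250])
E
```

```text
9.3 [ 0.5199 -0.048   0.0887] [-0.6  0.4 -3.9] 0.02401731143539609 25.071350396610796
wrist few 0
top few 0
[127  80  48] [ 12 159 127]
```

View pics/w3.png

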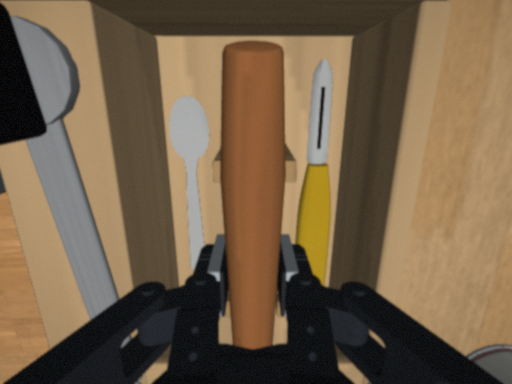

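The pin, gripped at about (255, 260), now shows its end face at (253, 45) rising, so it pivots in the pads as hoped. I'll fix the colour threshold and measure.

```bash
sed -i 's/h\[...,0\]<12)&(h\[...,1\]>130)/h[...,0]<15)\&(h[...,1]>145)/' pin.py; python3 pin.py
```

```text
9.4 [ 0.5199 -0.048   0.0883] [-0.5  0.6 -3. ] 0.024063859884443227 25.13168807141483
wrist x range [-0.028  0.12 ]
   -0.018 0.0007 0.0906 863
   0.004 0.0008 0.097 1126
   0.025 0.0004 0.1034 1498
   0.046 0.0008 0.1099 1995
   0.067 0.0009 0.1163 2759
   0.088 0.0007 0.1211 3756
   0.109 0.0008 0.1253 4335
  tilt deg 15.6
top x range [0.049 0.118]
   0.054 0.0038 0.1107 20
   0.064 0.0058 0.2121 28
   0.074 0.0029 0.1148 21
   0.084 0.0032 0.1174 21
   0.094 0.0033 0.1179 19
   0.103 0.0035 0.1226 17
   0.113 0.0041 0.123 18
  tilt deg -26.9
```

Call:
{"name": "play_rows", "arguments": {
  "rows": [
    [[0.2, 0, -0.07], 0],
    [[0.35, 0, -0.105], 0],
    [[0.35, 0, -0.105], 0],
    [[0.35, 0, -0.105], 0],
    [[0.35, 0, -0.105], 0],
    [[0, 0, 0], 0]
  ]
}}

```text
time: 10.0
eef_pos: [0.5218, 0.0045, 0.1035]
orientation: [0.715, 0.699, 0.001, -0.0]
ft_force: [0.2, 1.0, -2.7]
opening: 0.0241
grip_force: 25.2
```

Call:
{"name": "play_rows", "arguments": {
  "rows": [
    [[0.35, 0, -0.105], 0],
    [[0.35, 0, -0.105], 0],
    [[0.35, 0, -0.105], 0],
    [[0.35, 0, -0.105], 0],
    [[0.35, 0, -0.105], 0],
    [[0.2, 0, -0.07], 0],
    [[0, 0, 0], 0]
  ]
}}

```text
time: 10.58
eef_pos: [0.523, 0.0613, 0.121]
orientation: [0.716, 0.699, 0.001, -0.0]
ft_force: [-1.3, -0.6, -2.0]
opening: 0.0241
grip_force: 25.2
```

```bash
python3 pin.py w4
```

```text
10.5833 [0.523  0.0613 0.121 ] [-1.3 -0.6 -2. ] 0.0240569287703751 25.22492150310427
wrist x range [0.081 0.229]
   0.092 0.0008 0.1234 877
   0.113 0.0009 0.1297 1136
   0.134 0.001 0.1361 1519
   0.155 0.001 0.1425 2014
   0.176 0.001 0.1487 2809
   0.197 0.0012 0.1534 3745
   0.219 0.0013 0.1575 4365
  tilt deg 15.3
top x range [-0.012  0.228]
   0.005 0.0024 0.0904 26
   0.176 0.0047 0.1493 50
   0.211 0.0034 0.1556 66
  tilt deg 18.0
```

View pics/w4.png

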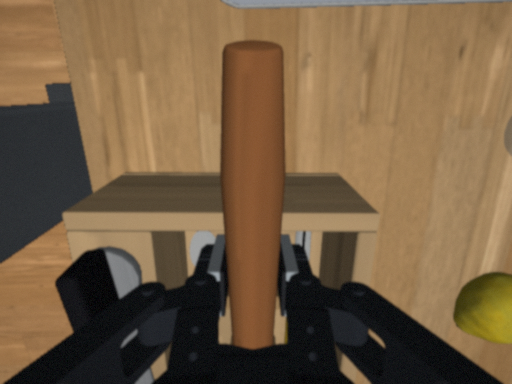

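Call:
{"name": "play_rows", "arguments": {
  "rows": [
    [[0, 0, -0.3], 0],
    [[0, 0, -0.5], 0],
    [[0, 0, -0.5], 0],
    [[0, 0, -0.5], 0],
    [[0, 0, -0.2], 0],
    [[-0.3, 0, 0], 0],
    [[-0.5, 0, 0], 0],
    [[-0.5, 0, 0], 0],
    [[-0.5, 0, 0], 0],
    [[-0.12, 0, 0], 0],
    [[0, 0, 0], 0]
  ]
}}

```text
time: 11.6
eef_pos: [0.5205, -0.0012, 0.1802]
orientation: [0.718, 0.696, -0.001, -0.0]
ft_force: [0.6, -0.7, -1.9]
opening: 0.0243
grip_force: 25.2
```

Call:
{"name": "play_rows", "arguments": {
  "rows": [
    [[0, 0, 0.3], 0],
    [[0, 0, 0.4], 0],
    [[0, 0, 0.2], 0],
    [[0, 0, 0.2], 0],
    [[0, 0, 0.15], 0],
    [[0, 0, 0.15], 0],
    [[0, 0, 0.15], 0],
    [[0, 0, 0.15], 0],
    [[0, 0, 0.15], 0],
    [[0, 0, 0], 0]
  ]
}}

```text
time: 12.43
eef_pos: [0.5212, 0.0013, 0.1245]
orientation: [0.716, 0.698, -0.0, -0.0]
ft_force: [-0.2, 0.5, 0.4]
opening: 0.0241
grip_force: 25.1
```

```bash
python3 pin.py
```

```text
12.4333 [0.5212 0.0013 0.1245] [-0.2  0.5  0.4] 0.02412476916250928 25.08211450651288
wrist x range [0.029 0.17 ]
   0.039 0.0005 0.1326 1124
   0.06 0.0006 0.136 1386
   0.08 0.001 0.1395 1727
   0.1 0.0008 0.1429 2125
   0.12 0.0012 0.1463 2713
   0.14 0.0013 0.1484 3259
   0.16 0.0013 0.1504 3608
  tilt deg 8.6
top x range [0.1   0.171]
   0.106 0.0063 0.1553 20
   0.116 0.0044 0.2369 31
   0.126 0.0026 0.1473 18
   0.136 0.0029 0.148 18
   0.146 0.0045 0.1491 22
   0.156 0.0034 0.1492 18
   0.166 0.0022 0.1494 21
  tilt deg -34.3
```

Call:
{"name": "play_rows", "arguments": {
  "rows": [
    [[0, 0, 0.15], 0],
    [[0, 0, 0.15], 0],
    [[0, 0, 0.15], 0],
    [[0, 0, 0.15], 0],
    [[0, 0, 0.15], 0],
    [[0, 0, 0.13], 0],
    [[0, 0, 0], 0],
    [[0, 0, 0], 0]
  ]
}}

```text
time: 13.2
eef_pos: [0.5213, 0.0013, 0.1001]
orientation: [0.717, 0.697, 0.001, -0.0]
ft_force: [-2.7, 1.9, 18.1]
opening: 0.0242
grip_force: 27.6
```

```bash
python3 pin.py
```

```text
13.2 [0.5213 0.0013 0.1001] [-2.7  1.9 18.1] 0.02419683678680679 27.595130866393447
wrist x range [0.039 0.172]
   0.048 0.0004 0.1151 1490
   0.067 0.0005 0.1151 1701
   0.086 0.0009 0.1151 1968
   0.105 0.0006 0.115 2250
   0.124 0.001 0.1149 2550
   0.143 0.0011 0.1139 2690
   0.162 0.0011 0.1125 2688
  tilt deg -1.1
top x range [0.105 0.172]
   0.109 -0.0001 0.2201 17
   0.119 0.0003 0.1156 16
   0.129 0.0006 0.1146 16
   0.138 0.0034 0.1125 21
   0.148 0.0037 0.1145 11
   0.158 0.0039 0.1142 15
   0.168 0.0 0.1113 13
  tilt deg -50.3
```

Call:
{"name": "play_rows", "arguments": {
  "rows": [
    [[0, 0, 0], 0],
    [[0, 0, 0], 0],
    [[0, 0, 0], 0],
    [[0, 0, -0.1], 0],
    [[0, 0, -0.2], 0],
    [[0, 0, -0.4], 0],
    [[0, 0, -0.6], 0],
    [[0, 0, -0.7], 0],
    [[0, 0, -0.7], 0],
    [[0, 0, -0.7], 0],
    [[0, 0, -0.7], 0],
    [[0, 0, -0.6], 0]
  ],
  "grip_force": 80
}}

```text
time: 14.3
eef_pos: [0.5208, 0.0008, 0.2407]
orientation: [0.717, 0.697, -0.0, -0.0]
ft_force: [0.9, -0.2, -2.1]
opening: 0.0228
grip_force: 78.5
```

Call:
{"name": "play_rows", "arguments": {
  "rows": [
    [[0, 0, -0.6], 0],
    [[0, 0, -0.4], 0],
    [[0, 0, -0.2], 0],
    [[0, 0, -0.1], 0],
    [[0, 0, 0], 0],
    [[0, 0, 0], 0],
    [[0, 0, 0], 0],
    [[0, 0, 0], 0],
    [[0, 0, 0], 0],
    [[0, 0, 0], 0],
    [[0, 0, 0], 0],
    [[0, 0, 0], 0]
  ]
}}

```text
time: 15.3
eef_pos: [0.5211, 0.0011, 0.2786]
orientation: [0.717, 0.697, -0.0, -0.0]
ft_force: [-0.6, -0.0, -1.9]
opening: 0.0226
grip_force: 78.6
```

```bash
python3 pin.py w5
python3 - <<'E'
from h import *
t=snap('top'); cv2.imwrite('pics/end.png',cv2.resize(t['color'][150:270,220:420,::-1],(800,480)))
E
```

```text
15.3 [0.5211 0.0011 0.2786] [-0.6 -0.  -1.9] 0.02264945167525486 78.55999208986759
wrist x range [0.038 0.172]
   0.048 0.0006 0.2931 1441
   0.067 0.0006 0.2933 1670
   0.086 0.0011 0.2933 1935
   0.105 0.0012 0.2934 2168
   0.124 0.0009 0.2934 2520
   0.143 0.0013 0.2924 2696
   0.162 0.001 0.2911 2712
  tilt deg -0.8
top x range [-0.074  0.172]
   -0.056 0.004 0.2884 7
   0.084 0.0098 0.2908 14
   0.119 0.0059 0.2924 113
   0.154 0.0038 0.2908 92
  tilt deg 0.9
```

View pics/w5.png

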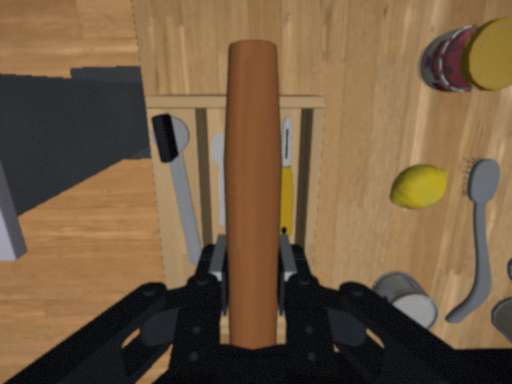

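View pics/end.png

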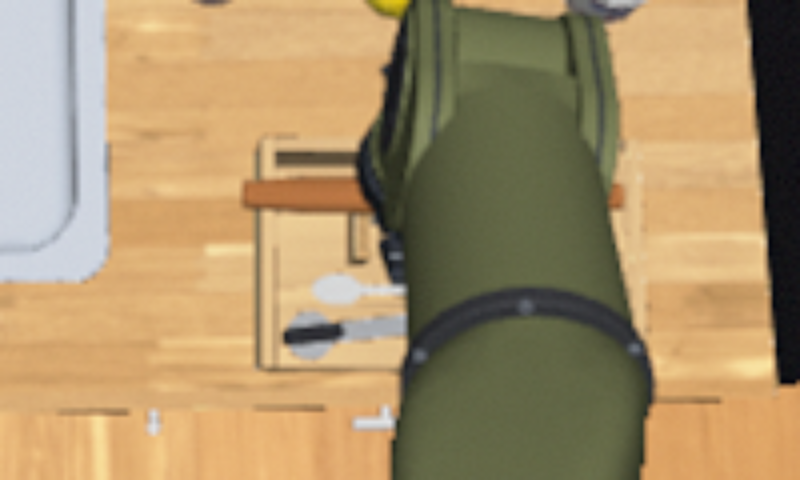

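The pin is level at about z 0.28. The bar is open (wrist view, (165, 120) to (195, 260)), and the teaspoon and peeler look undisturbed. Handing in.

```bash
python3 -c "
from workcell import bot
print(bot.hand_in())"
```

```text
the job is handed in; nothing more can be done
None
```

The job is handed in at about 15 s: the bar is fully open, and the pin is out of the box, gripped and level about 18 cm above the lid; the hand-in gave no verdict.

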